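# Swap the tipped-out fastener bin

### The job

We are about to refit the mint-green machine guard. Someone left the blue fastener bin tipped out of the tilt-bin rack: push it back until it clicks shut, and tip the mint-green bin forward as far as it goes so that its screws can be reached. Leave the red and the yellow bins shut.

Things in the scene. Friction and masses are not known exactly. Their poses are not given: they have to be found in the camera images.
- green_rim (a point): Middle of the top edge of the mint-green bin's front panel, fixed to the bin; shut at the start, to be tipped out. z runs up the panel, x from the panel into the bin, y along the pivot; tilt of z from vertical: 0 shut, 0.70 rad at the stop. Open-topped bin 76 mm wide; panel 8 mm thick, 110 mm tall. The level pivot is at the panel's foot, outer face, 24 mm above the bench; it tips to -x of this point.
- blue_rim (a point): The same point on the blue bin, tipped out at the start to near its stop, to be pushed shut. All four bins are alike. An over-centre catch holds each: below about 0.17 rad of tilt it snaps shut, beyond that it swings out by itself within about a second to 0.70 rad. 4 to 9 N on the panel's upper half moves it. Shutting moves this point 70 mm inwards.
- red_rim (a point): The same point on the red bin, shut, to be left shut. A shut rim is 134 mm above the bench. Behind each panel the open mouth is 64 mm deep and 68 mm wide, empty down to about 65 mm above the bench; bin side and back walls are 60 mm high and the grey cell round it 94 mm above the bench, so the panel's top 40 mm stands free.
- yellow_rim (a point): The same point on the yellow bin, shut, to be left shut. The four bins stand side by side in a straight row in any order, 96 mm apart centre to centre (20 mm clear between bins), in one rack fixed to the bench; all panels face the robot. Shut rims lie on one straight line along the row.

How it is judged:
By the outcome, as a careful person would: the job done as asked, in the order asked, and still so for the second after the job is handed in, with the robot touching nothing.
It also fails if it takes over 40 s, if anything falls off the work surface, if the arm or the gripper's body presses on something with over 40 N, if the wrist force passes 120 N, or if a joint passes its speed limit or range.

### The arm

A 6-joint arm with a two-finger parallel gripper is mounted at the origin on the work surface. World frame = base frame: x ahead of the robot, y to its left, z up, the work surface at z = 0. Lengths are in mm, angles in rad, forces in N, time in s.
With the tool pointing down it reaches from about 250 to 850 mm from the base axis. Payload 12.5 kg.
Tool frame: the origin (TCP) lies midway between the tips of the shut fingers; the grasp point (between the pads) lies 19 mm behind it (bot.pinch_z is the z of the grasp point in the tool frame, in mm); z points along the fingers, y is the line along which they close (so a half turn about z gives the same grasp; the last joint's range is limited). The gripper opens to 93 mm and grips with 3 to 60 N. Pads are 15 mm wide; open, the fingers measure 128 mm over their backs; the gripper's body (75 mm by 188 mm) begins 65 mm behind the grasp point.
Start: joints at [1.227, 0.351, 1.652, -0, 1.139, -0.085], TCP at [140.725, 531.677, 218.633] pointing down, gripper open.
Joint ranges: [-2.75, 2.75], [-0.79, 2.1], [0.01, 2.65], [-1.57, 4.71], [0.07, 3.14], [-2.87, 2.87]. Speed limits (rad/s): [2.22, 2.22, 2.79, 3.14, 3.14, 3.14].

### API

Orientations are given as a 3x3 rotation matrix whose columns are the frame's x, y, z axes.
In Python, from cell import bot gives the robot as it stands.
- The arm moves only by the tool carry_out, never from a script. Its argument "commands" is a list of rows, each a list of 5 numbers: the opening, from -1 (shut) to 1 (fully open), then the shift along the tool's x, y, z each as a share of 0.15 m, from -1 to 1, then the turn about the tool's z as a share of 90 degrees, from -1 to 1. In form: [[jaw, x, y, z, twist], ...]. A call has 1 to 10 rows; each row is the pose to reach, as a shift and turn from the pose commanded when the call began, along the tool's axes at that moment; what a row does not reach only later rows make up. A row lasts 1/10 s, in which the tool goes at most 50 mm and 8.59 degrees, less where a joint would pass 70% of its speed; a pose out of reach is approached as far as the arm can. A call with a number of a shift or a turn outside -1 to 1 is refused whole. A call with a gripper value outside its range is refused whole. The fingers move at their own pace and stop on an object; "force" is the grip in N (left out, the last holds). Time passes only in rows, so rows that repeat a pose let the fingers close. It gives the time, the measured TCP pose, the force, the opening and the grip force at its end, in the units of the state.
- bot.sense(): the state, without advancing time (a new reading comes with each control period).
- bot.get_image(name): name is "scene" or "top"; returns (picture, depth): 400x640x3 uint8, red, green, blue; 400x640 float32, mm along the optical axis (not along the pixel's ray), 0 where there is no reading.
- bot.get_calibration(name): a dict with "fovy" (degrees; the focal length in pixels is half the picture's height over the tangent of half this angle, whatever the lens; pixels are square), "cx", "cy" (the principal point, pixels), "D" ([k1, k2, p1, p2, k3] as OpenCV has them; the pictures are not rectified), "rvec" (rotation vector, rad) and "tvec" (3), from world to camera coordinates, as OpenCV has them. Camera axes: x right, y down, z forward; pixel columns grow to the right and rows downward; lengths in mm; the calibration is good to about 2 mm. A picture is of the moment at which its call begins. get_calibration takes no time and is no camera call.
- bot.finish_job(): hands the job in; it is judged then, once.
The state is a dict: "clock": time; "qpos": joint angles; "joint_velocities": joint speeds; "joint_efforts": joint torques, N m; "eef_pos": TCP position; "tcp_rot": TCP orientation; "force": force on the tool from outside, world axes, zero at the start; "ft_torque": the same for the moment, N m; "opening": finger opening in mm; "gripper_force": force on a finger pad.
Only numpy, scipy, OpenCV 4.12 (cv2) and the standard library are available. Lean on these libraries where they do the work, as an engineer would, in place of code of your own. Each camera call takes 0.05 s, during which the arm holds its last target. There are 200 camera calls.

## Working session

There is one attempt and no reset: what is moved stays moved. The work goes in short steps, Python scripts to look and compute and a tool call to move; the robot and the scene stay as the last step left them, time stands still between calls to the robot, and variables do not carry over. Pictures are saved under pics/ and viewed, at most 10 in all, crops included, and the job is handed in when it is done.

Besides the shell and the picture viewer there is one more tool, called after "Emit:" by a JSON object that holds its "name" and its "arguments", one argument or row to a line. carry_out: Moves the arm, as the interface text tells. Shift numbers are shares of 0.15 m and turn numbers shares of 90 degrees, none past 1 either way. Its arguments: {"type":"object","properties":{"commands":{"type":"array","items":{"type":"array","items":{"type":"number"}}},"force":{"type":"number"}},"required":["commands"]}

```bash
mkdir -p pics
cat > h.py <<'E'
import numpy as np, cv2
from cell import bot
def cal(n):
    c=bot.get_calibration(n); f=200/np.tan(np.radians(c["fovy"])/2)
    K=np.array([[f,0,c["cx"]],[0,f,c["cy"]],[0,0,1.]])
    return K,np.array(c["D"],float),np.array(c["rvec"],float).ravel(),np.array(c["tvec"],float).ravel()
def world(n,uv,d):
    K,D,r,t=cal(n); uv=np.array(uv,float).reshape(-1,1,2)
    p=cv2.undistortPoints(uv,K,D).reshape(-1,2)
    P=np.c_[p,np.ones(len(p))]*np.array(d,float).reshape(-1,1)
    return (P-t)@cv2.Rodrigues(r)[0]
def pix(n,P):
    K,D,r,t=cal(n); return cv2.projectPoints(np.array(P,float).reshape(-1,3),r,t,K,D)[0].reshape(-1,2)
def look(n,tag):
    im,d=bot.get_image(n); cv2.imwrite(f"pics/{tag}.png",im[:,:,::-1]); np.save(f"pics/{tag}.npy",d); return im,d
E
python3 - <<'E'
from h import *
for n in("scene","top"): look(n,n+"0")
s=bot.sense(); print(s["clock"],s["eef_pos"],s["tcp_rot"],s["force"],s["opening"],bot.pinch_z)
E
```

```text
0.1 [140.64311916 531.40257641 218.15273931] [[-9.66705577e-01  2.55891051e-01 -3.13539330e-04]
 [ 2.55891237e-01  9.66705083e-01 -9.78400487e-04]
 [ 5.27361352e-05 -1.02605717e-03 -9.99999472e-01]] [ 0.54003647  0.04835436 -0.56657144] 92.96131880414843 -18.8
```

View pics/scene0.png

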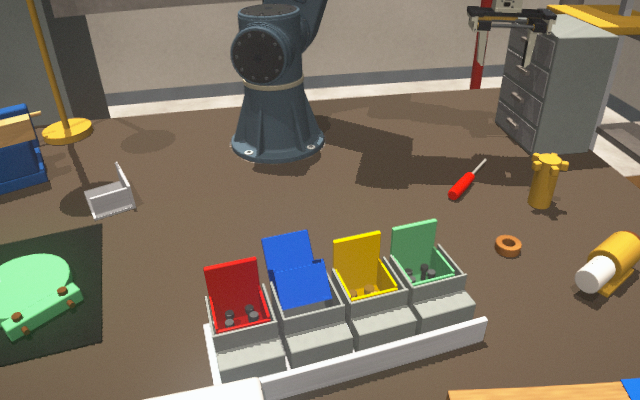

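View pics/top0.png

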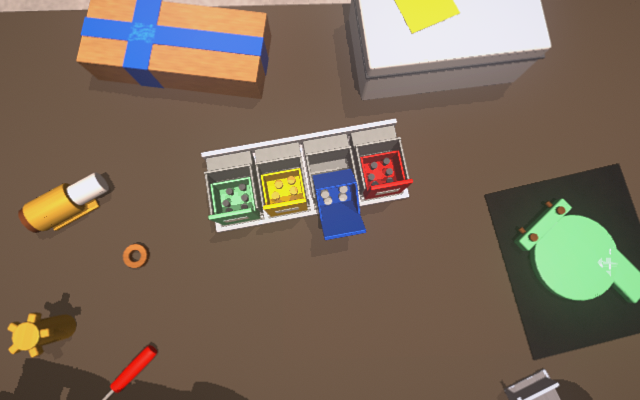

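The scene view shows the bins from behind: red (235,290), blue tipped (300,270), yellow (365,265) and green (425,250). The top view, with the robot at the bottom, shows green (232,200), yellow (283,190), blue tipped out (338,205) and red (383,172).

Run:
```python
from h import *
im=cv2.imread("pics/top0.png"); d=np.load("pics/top0.npy")
hsv=cv2.cvtColor(im,cv2.COLOR_BGR2HSV)
v,u=np.mgrid[110:250,190:425]; uv=np.c_[u.ravel(),v.ravel()]; 
W=world("top",uv,d[v,u].ravel()); h=hsv[v,u].reshape(-1,3); ok=(d[v,u].ravel()>0)&(h[:,1]>90)
for n,lo,hi in(("green",55,80),("yellow",20,32),("red",0,8),("blue",105,125)):
    m=ok&(h[:,0]>=lo)&(h[:,0]<=hi); P=W[m]; z=P[:,2]
    zt=np.percentile(z,99); Q=P[z>(126 if n!="blue" else zt-8)]
    print(n,m.sum(),"zmax",z.max().round(),len(Q),Q.mean(0).round(1),Q.min(0).round(1),Q.max(0).round(1))
    if n!="blue":
        l=cv2.fitLine(Q[:,:2].astype(np.float32),cv2.DIST_L2,0,.01,.01).ravel(); print(l.round(3))
```

```text
green 6 zmax 135.0 6 [607.4 166.7 133.1] [602.  145.3 131.1] [610.8 203.  135. ]
[ 1.54000e-01 -9.88000e-01  6.07450e+02  1.66685e+02]
yellow 1453 zmax 137.0 216 [618.2  77.3 132.7] [609.6  40.7 126.1] [627.5 114.3 136.5]
[ 1.55000e-01 -9.88000e-01  6.18225e+02  7.72830e+01]
red 1480 zmax 136.0 209 [ 647.9 -112.   132.6] [ 639.  -148.9  126.4] [657.2 -75.5 136.4]
[ 1.56000e-01 -9.88000e-01  6.47918e+02 -1.11952e+02]
blue 2398 zmax 119.0 438 [606.9 -21.6 111.1] [556.  -64.5 107. ] [662.4  22.9 119.1]
```

Emit:
{"name": "carry_out", "arguments": {
  "commands": [
    [-1, -1, -0.92, 0, -0.264],
    [-1, -1, -0.92, 0, -0.264],
    [-1, -1, -0.92, 0, -0.264],
    [-1, -1, -0.92, 0, -0.264],
    [-1, -1, -0.92, 0, -0.264],
    [-1, -1, -0.92, 0, -0.264]
  ],
  "force": 20
}}

```text
clock: 0.7
eef_pos: [251.0, 359.1, 218.7]
tcp_rot: [[-0.988, -0.152, 0.0], [-0.152, 0.988, 0.0], [-0.0, 0.0, -1.0]]
force: [0.4, 1.0, -0.1]
opening: 49.5
gripper_force: 0.0
```

Emit:
{"name": "carry_out", "arguments": {
  "commands": [
    [-1, -0.42, -0.96, 0, 0],
    [-1, -0.42, -0.96, 0, 0],
    [-1, -0.42, -0.96, 0, 0],
    [-1, -0.42, -0.96, 0, 0]
  ]
}}

```text
clock: 1.1
eef_pos: [336.7, 225.6, 218.6]
tcp_rot: [[-0.988, -0.152, 0.0], [-0.152, 0.988, -0.0], [-0.0, -0.0, -1.0]]
force: [0.3, 0.9, 0.1]
opening: 17.5
gripper_force: 0.0
```

Emit:
{"name": "carry_out", "arguments": {
  "commands": [
    [-1, -0.42, -0.96, 0, 0],
    [-1, -0.42, -0.96, 0, 0],
    [-1, -0.42, -0.96, 0, 0],
    [-1, -0.42, -0.96, 0, 0]
  ]
}}

```text
clock: 1.5
eef_pos: [421.8, 93.2, 218.6]
tcp_rot: [[-0.988, -0.153, 0.001], [-0.153, 0.988, -0.0], [-0.001, -0.0, -1.0]]
force: [-1.0, -0.6, -0.3]
opening: 0.4
gripper_force: 0.0
```

Emit:
{"name": "carry_out", "arguments": {
  "commands": [
    [-1, -0.42, -0.96, 0, 0],
    [-1, -0.42, -0.96, 0, 0],
    [-1, -0.42, -0.96, 0, 0],
    [-1, -0.42, -0.96, 0, 0],
    [-1, -0.42, -0.96, 0, 0]
  ]
}}

```text
clock: 2.0
eef_pos: [504.7, -36.5, 218.0]
tcp_rot: [[-0.988, -0.155, -0.001], [-0.155, 0.988, 0.001], [0.001, 0.001, -1.0]]
force: [-0.4, 0.6, 0.1]
opening: 0.3
gripper_force: 0.0
```

Emit:
{"name": "carry_out", "arguments": {
  "commands": [
    [-1, 0, 0, 0.88, 0],
    [-1, 0, 0, 0.88, 0],
    [-1, 0, 0, 0.88, 0],
    [-1, 0, 0, 0.88, 0]
  ]
}}

```text
clock: 2.4
eef_pos: [501.3, -34.8, 83.4]
tcp_rot: [[-0.988, -0.157, -0.007], [-0.157, 0.988, 0.002], [0.007, 0.003, -1.0]]
force: [-0.0, -0.0, 0.8]
opening: 0.8
gripper_force: 0.0
```

Run:
```python
from h import *
im,d=look("top","t1"); K=cv2.resize(im[100:300,190:430],None,fx=3,fy=3); cv2.imwrite("pics/t1c.png",K[:,:,::-1])
s=bot.sense(); p=s["eef_pos"]; print(p, pix("top",[p,[563.8,-28.3,108],[633,-17.4,134],[603.4,171.9,134]]).round())
```

```text
[502.99169396 -35.36437805  85.9327438 ] [[349. 268.]
 [345. 234.]
 [338. 194.]
 [230. 213.]]
```

View pics/t1c.png

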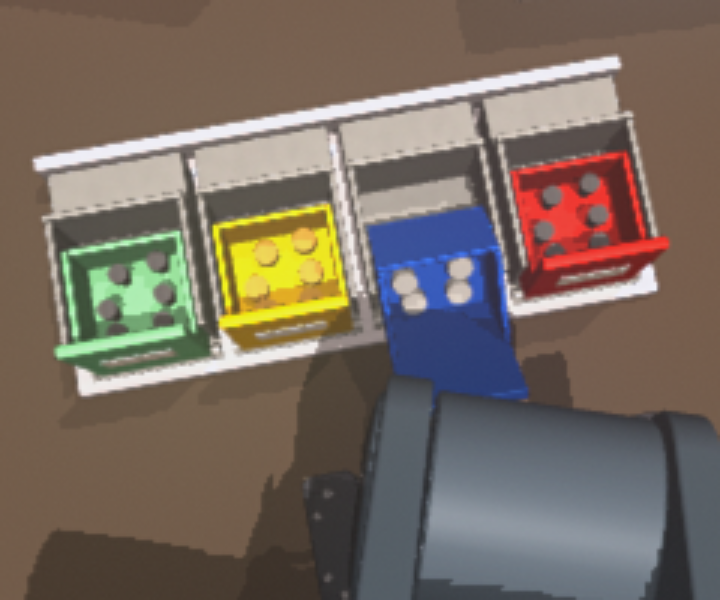

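Emit:
{"name": "carry_out", "arguments": {
  "commands": [
    [-1, -0.15, 0, 0, 0],
    [-1, -0.25, 0, 0, 0],
    [-1, -0.32, 0, 0, 0],
    [-1, -0.38, 0, 0, 0],
    [-1, -0.44, 0, 0, 0],
    [-1, -0.5, 0, 0, 0],
    [-1, -0.56, 0, 0, 0],
    [-1, -0.61, 0, 0, 0],
    [-1, -0.65, 0, 0, 0],
    [-1, -0.65, 0, 0, 0]
  ]
}}

```text
clock: 3.45
eef_pos: [601.5, -21.8, 87.9]
tcp_rot: [[-0.988, -0.156, 0.002], [-0.156, 0.988, -0.0], [-0.002, -0.0, -1.0]]
force: [-0.4, -0.5, 0.0]
opening: 0.2
gripper_force: 0.0
```

Emit:
{"name": "carry_out", "arguments": {
  "commands": [
    [-1, -0.03, 0, 0, 0],
    [-1, -0.06, 0, 0, 0],
    [-1, -0.08, 0, 0, 0],
    [-1, -0.1, 0, 0, 0],
    [-1, -0.12, 0, 0, 0],
    [-1, -0.12, 0, 0, 0]
  ]
}}

```text
clock: 4.05
eef_pos: [618.6, -19.6, 86.6]
tcp_rot: [[-0.988, -0.155, 0.0], [-0.155, 0.988, 0.0], [-0.0, 0.0, -1.0]]
force: [-0.5, 0.8, 1.0]
opening: 0.3
gripper_force: 0.0
```

Run:
```python
from h import *
im,d=look("scene","s2"); K=cv2.resize(im[200:400,190:510],None,fx=2.4,fy=2.4); cv2.imwrite("pics/s2c.png",K[:,:,::-1])
s=bot.sense(); print(s["eef_pos"],s["force"])
```

```text
[618.38472268 -19.58182231  86.52529827] [-0.24120991  0.65877809  0.26974386]
```

View pics/s2c.png

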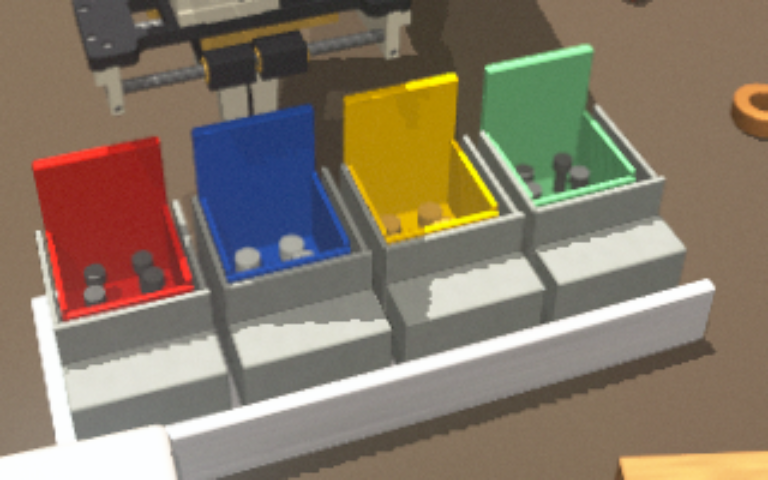

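The crop shows all four panels upright. Blue (255,160) lines up with red and yellow, and the tool reads no force, so blue looks shut. Next I'll back off, lift and go to green.

Emit:
{"name": "carry_out", "arguments": {
  "commands": [
    [-1, 0.2, 0, 0, 0],
    [-1, 0.4, 0, 0, 0],
    [-1, 0.4, 0, 0, 0],
    [-1, 0.4, 0, -0.3, 0],
    [-1, 0.4, 0, -0.6, 0],
    [-1, 0.4, 0, -0.87, 0],
    [-1, 0.4, 0, -0.87, 0],
    [-1, 0.4, 0, -0.87, 0]
  ]
}}

```text
clock: 4.9
eef_pos: [559.5, -28.9, 217.6]
tcp_rot: [[-0.988, -0.155, 0.002], [-0.155, 0.988, -0.0], [-0.002, -0.0, -1.0]]
force: [-0.0, -0.6, -0.1]
opening: 0.3
gripper_force: 0.0
```

Emit:
{"name": "carry_out", "arguments": {
  "commands": [
    [-1, -0.1, 0.3, 0, 0],
    [-1, -0.3, 0.6, 0, 0],
    [-1, -0.5, 0.9, 0, 0],
    [-1, -0.69, 1, 0, 0],
    [-1, -0.69, 1, 0, 0],
    [-1, -0.69, 1, 0, 0]
  ]
}}

```text
clock: 5.5
eef_pos: [637.4, 135.6, 214.8]
tcp_rot: [[-0.988, -0.156, -0.003], [-0.156, 0.988, -0.001], [0.003, -0.0, -1.0]]
force: [0.2, 0.6, 0.0]
opening: 0.7
gripper_force: 0.0
```

Emit:
{"name": "carry_out", "arguments": {
  "commands": [
    [-1, 0, 0.28, 0, 0],
    [-1, 0, 0.28, 0, 0],
    [-1, 0, 0.28, 0, 0],
    [-1, 0, 0.28, 0, 0]
  ]
}}

```text
clock: 5.9
eef_pos: [631.2, 175.5, 216.9]
tcp_rot: [[-0.988, -0.154, -0.001], [-0.154, 0.988, -0.0], [0.001, -0.0, -1.0]]
force: [-0.0, -0.8, 0.1]
opening: 0.8
gripper_force: 0.0
```

Run:
```python
from h import *
im,d=look("scene","s3"); cv2.imwrite("pics/s3c.png",cv2.resize(im[60:360,190:510],None,fx=1.9,fy=1.9)[:,:,::-1])
s=bot.sense(); p=s["eef_pos"]; n=np.array([.988,.155]); print(p,s["force"],"in n, row:",(p[:2]-[603.4,171.9])@n,(p[:2]-[603.4,171.9])@[.155,-.988])
```

```text
[631.39194497 175.52185642 216.99229318] [ 0.06879033 -0.44273315 -0.32726932] in n, row: 28.217429380165907 0.7603573252667779
```

View pics/s3c.png

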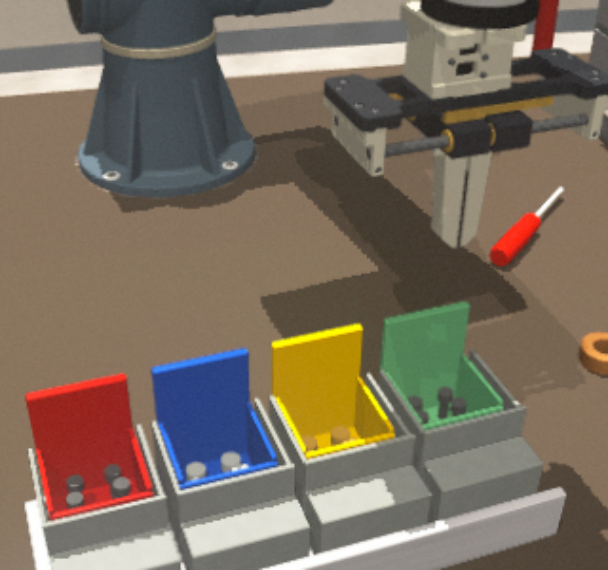

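All bins are shut, blue included, and the shut fingers hang above the green mouth (460,240 in the crop). I'll go down into it and pull.

Emit:
{"name": "carry_out", "arguments": {
  "commands": [
    [-1, 0, 0, 0.25, 0],
    [-1, 0, 0, 0.45, 0],
    [-1, 0, 0, 0.6, 0],
    [-1, 0, 0, 0.7, 0],
    [-1, 0, 0, 0.8, 0],
    [-1, 0, 0, 0.8, 0]
  ]
}}

```text
clock: 6.55
eef_pos: [630.8, 176.3, 95.5]
tcp_rot: [[-0.988, -0.155, -0.002], [-0.155, 0.988, -0.0], [0.002, -0.0, -1.0]]
force: [-0.2, -0.3, 0.0]
opening: 0.1
gripper_force: 0.0
```

Emit:
{"name": "carry_out", "arguments": {
  "commands": [
    [-1, 0.08, 0, 0, 0],
    [-1, 0.14, 0, 0, 0],
    [-1, 0.19, 0, 0, 0],
    [-1, 0.24, 0, 0, 0],
    [-1, 0.29, 0, 0, 0],
    [-1, 0.34, 0, 0, 0],
    [-1, 0.34, 0, 0, 0]
  ]
}}

```text
clock: 7.25
eef_pos: [580.1, 168.8, 97.3]
tcp_rot: [[-0.988, -0.155, -0.001], [-0.155, 0.988, -0.0], [0.001, -0.0, -1.0]]
force: [-0.1, -0.5, 0.6]
opening: 0.1
gripper_force: 0.0
```

Run:
```python
from h import *
im,d=look("scene","s4"); cv2.imwrite("pics/s4c.png",cv2.resize(im[160:360,190:510],None,fx=2,fy=2)[:,:,::-1])
s=bot.sense(); print(s["eef_pos"],s["force"])
```

```text
[580.67395135 168.87615962  97.35743042] [-0.80042149  0.05615927  0.79706892]
```

View pics/s4c.png

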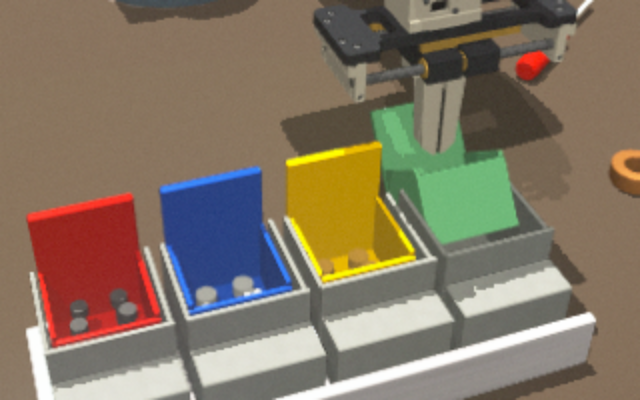

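The green bin has swung out past the finger (panel at 385,140 in the crop). I'll lift straight out and check.

Emit:
{"name": "carry_out", "arguments": {
  "commands": [
    [-1, 0, 0, -0.2, 0],
    [-1, 0, 0, -0.4, 0],
    [-1, 0, 0, -0.6, 0],
    [-1, 0, 0, -0.85, 0],
    [-1, 0, 0, -0.85, 0]
  ]
}}

```text
clock: 7.8
eef_pos: [583.2, 169.4, 229.8]
tcp_rot: [[-0.988, -0.155, 0.008], [-0.155, 0.988, 0.002], [-0.008, 0.0, -1.0]]
force: [-0.7, 0.4, 0.2]
opening: 0.5
gripper_force: 0.0
```

Emit:
{"name": "carry_out", "arguments": {
  "commands": [
    [-1, 0.3, 0.3, 0, 0],
    [-1, 0.6, 0.6, 0, 0],
    [-1, 0.9, 0.9, 0, 0],
    [-1, 1, 1, 0, 0],
    [-1, 1, 1, 0, 0],
    [-1, 1, 1, 0, 0]
  ]
}}

```text
clock: 8.4
eef_pos: [408.6, 294.6, 224.5]
tcp_rot: [[-0.987, -0.158, -0.0], [-0.158, 0.987, -0.0], [0.0, -0.0, -1.0]]
force: [0.4, -0.9, 0.4]
opening: 0.7
gripper_force: 0.0
```

Run:
```python
from h import *
im,d=look("top","t5"); cv2.imwrite("pics/t5c.png",cv2.resize(im[100:300,170:430],None,fx=3,fy=3)[:,:,::-1])
s=bot.sense(); print(s["clock"],s["eef_pos"],s["force"])
hsv=cv2.cvtColor(im,cv2.COLOR_RGB2HSV); v,u=np.mgrid[110:260,190:425]; W=world("top",np.c_[u.ravel(),v.ravel()],d[v,u].ravel()); h=hsv[v,u].reshape(-1,3)
n=np.array([.988,.155]); r=np.array([.155,-.988]); c=np.array([633,-17.4]); a=(W[:,:2]-c)@n; b=(W[:,:2]-c)@r
for k,o in(("green",-192),("yellow",-96),("blue",0),("red",96)):
    m=(abs(b-o)<30)&(h[:,1]>60)&(W[:,2]>100)&(W[:,2]<140)
    t=m&(W[:,2]>128)
    i=m&(a<-40)
    print(k,"top edge n:",a[t].mean() if t.any() else None,t.sum(),"outermost:",np.percentile(a[m],1).round(1),"z there",W[m][a[m]<np.percentile(a[m],4)].mean(0).round(1))
```

```text
8.45 [409.80396393 293.91913625 224.49497669] [1.33756284 0.56898162 0.01392496]
green top edge n: None 0 outermost: -73.2 z there [531.4 160.1 109.1]
yellow top edge n: 0.12455359689071761 170 outermost: -3.7 z there [614.5  76.8 119.4]
blue top edge n: 0.20614208783322494 163 outermost: -3.6 z there [629.5 -18.1 120.2]
red top edge n: 0.14676245759476722 163 outermost: -3.7 z there [ 643.7 -109.7  119.9]
```

View pics/t5c.png

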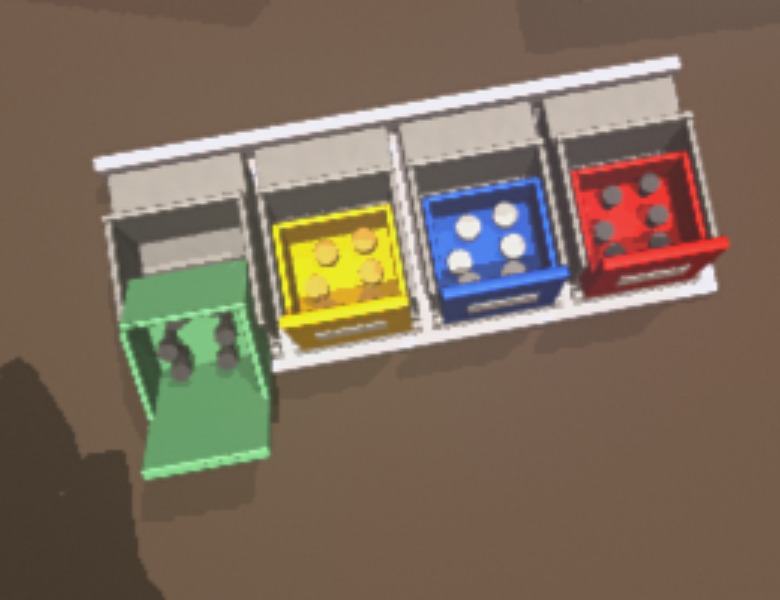

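The picture shows green fully tipped, with its rim about 70 mm out at (205,465). Yellow, blue and red are shut in line, and the arm is clear.

```bash
python3 -c "
from cell import bot
print(bot.finish_job())"
```

```text
the job is handed in; nothing more can be done
None
```

The blue bin is pushed shut, the mint-green bin is tipped out to its stop, and red and yellow stayed shut; I handed the job in at about 8.5 s with the arm clear of everything.

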